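Battery out of the opened printer

TASK

Take the battery out of the opened receipt printer before it is scrapped: squeeze the two sprung tabs of the battery cover together, lift the cover off and lay it on the bench mat with its tabs up; then press the ejector paddle right down so that it pushes the battery up out of its well, grip the raised end and lay the battery flat on the mat. Let go, then take it again by its two ends, as the lanes of the battery tray leave no room for fingers along its sides, and set it flat, without dropping it, in the empty middle lane. At the end the cover is still on the mat; do not disturb the other two batteries, the screwdriver or the dish.

Things in the scene. Friction and masses are not known exactly. Their poses are not given: they have to be found in the camera images.
- printer: Opened receipt printer's cream base shell, fixed, walls 30 mm high. Origin at table height under the middle of its battery well; z up, x along the well to the ejector paddle, y across it. Spans x -78 to 132, y -205 to 50 mm. Black print mechanism at y -198 to -86, 48 mm high; elsewhere nothing tops the well's rim but cover and paddle
- well (a point): Middle of the battery well's floor, 14 mm above the table; axes as the printer's. The well is a trough 37 mm wide (y); its rim is 24 mm above this point (38 over the table). End wall at x +29.5 mm with a slot for the ejector; low lip at x -30. Beside it, at y 31 to 38 mm either side and x -22 to 11, stand the two catches of the cover's tabs, 37.5 mm above the table
- cover: Grey plastic battery cover, 83 x 44 mm (x, y), 60 g, snapped over the well by two sprung tabs. Origin under its middle, at the lower edges of the end skirts on which it stands when laid down; z up. Top plate's upper face at z 17 mm. Snapped in, its origin is 24 mm above the table at printer x -5.5 mm, axes as the printer's; freed, it lifts straight up
- tabs (a point): On the cover midway between the two upright tabs, 26 mm above the cover's origin, axes as the cover's. Tabs stand opposite across y, 22 mm wide (x), 3 mm thick, 62 mm over their outer faces, from the plate (9 mm below this point) to 8 mm above it. Squeezed, each slides inward up to 4.5 mm (1.2 N/mm; 53 mm over both), which frees its hook; let go, it springs back
- ejector (a joint): Angle (rad) of the black ejector rocker, 0 at rest, 0.38 fully pressed. It stays where it is left; pressing the paddle takes about 5 N. Pressed, its toe comes up through the slot in the well's floor and lifts the battery's end nearest the paddle about 20 mm; the battery then rests tilted about 0.4 rad, far end down in the well. Blocked while the cover is on
- paddle (a point): Middle of the top face of the ejector's paddle, a black 26 x 28 mm plate at printer x +92 mm, 40.5 mm above the table at rest; it goes down about 12 mm when fully pressed (pivot at printer x +62, 30 mm above the table)
- battery: Battery in the printer's well: dark grey block 56 x 34 x 24 mm (x, y, z), 90 to 145 g. Origin in the middle of its underside, z up, x along it towards the paddle (as the printer's). In the well its top is level with the rim and there is no room for fingers; ejected, its +x end stands up tilted and its 34 mm width can be gripped above the rim
- mat: Dark grey-blue bench mat, fixed, 220 x 150 x 3 mm (x, y, z), flat on the table. Origin at table height under its middle. It has room for the cover and the battery one behind the other along x
- tray: Grey plastic battery tray, fixed, 130 x 132 x 26 mm with three parallel open lanes along x. Each lane is 40 mm wide and 124 mm long inside; its floor is 4 mm above the table, its side walls reach 26 mm and its end walls 18 mm above the table. Origin at table height under the middle of the tray
- lane (a point): Middle of the floor of the tray's empty middle lane; x runs along the lane
- battery_b: A battery of the same kind already in the outer lane at tray y +43 mm; leave it alone
- battery_c: A battery of the same kind already in the outer lane at tray y -43 mm; leave it alone
- screwdriver: Screwdriver with a dark blue handle lying on the table beyond the mat and tray, 190 mm long along its x, 26 mm thick; origin under its middle; leave it alone
- dish: Small steel dish of screws on the table beyond the work, 84 mm across and 28 mm high; origin under its middle; leave it alone
There are look-alikes about, which are no part of the job. What is shaped like the cover but green or orange is not meant.

How it is judged:
By the outcome, as a careful person would: the job done as asked, in the order asked, and still so for the second after the job is handed in, with the robot touching nothing.
It also fails if it takes over 72 s, if anything falls off the work surface, if the arm or the gripper's body presses on something with over 40 N, if the wrist force passes 120 N, or if a joint passes its speed limit or range.

ROBOT

A 6-joint arm with a two-finger parallel gripper is mounted at the origin on the work surface. World frame = base frame: x ahead of the robot, y to its left, z up, the work surface at z = 0. Lengths are in mm, angles in degrees, forces in N, time in s.
With the tool pointing down it reaches from about 300 to 850 mm from the base axis. Payload 4.2 kg.
Tool frame: the origin (TCP) lies midway between the tips of the shut fingers; the grasp point (between the pads) lies 19 mm behind it (env.grip_depth is the distance from the TCP to the grasp point, in mm); z points along the fingers, y is the line along which they close (so a half turn about z gives the same grasp; the last joint's range is limited). The gripper opens to 91 mm and grips with 3 to 60 N. Pads are 32 mm wide; open, the fingers measure 118 mm over their backs; the gripper's body (76 mm by 178 mm) begins 60 mm behind the grasp point.
Start: joints at [-68.468, 18.312, 89.639, -0, 72.044, -1.146], TCP at [221.694, -530.561, 213.976] pointing down, gripper open.
Joint ranges: [-177.97, 177.97], [-48.28, 115.42], [12.27, 149.76], [-77.06, 257.06], [2.81, 150.46], [-146.56, 146.56]. Speed limits (degrees/s): [147.25, 147.25, 180, 180, 180, 180].

INTERFACE

Orientations are given as [roll, pitch, yaw] about the fixed x, y, z axes, in that order (R = Rz(yaw) Ry(pitch) Rx(roll)).
In Python, from workcell import env, eyes gives the robot as it stands.
- The arm moves only by the tool send_rows, never from a script. Its argument "motion" is a list of rows, each a list of 7 numbers: the shift along the world's x, y, z normalised to -1 to 1, where 1 is 0.5 m, then the turn, a rotation vector about the world's x, y, z normalised to -1 to 1, where 1 is 60 degrees, then the opening, from -1 (shut) to 1 (fully open). A call has 1 to 20 rows; each row is the pose to reach, as a shift and turn from the pose commanded when the call began; what a row does not reach only later rows make up. A row lasts 1/8 s, in which the tool goes at most 62.5 mm and 10.7 degrees, less where a joint would pass 70% of its speed; a pose out of reach is approached as far as the arm can. A call with a number of a shift or a turn outside -1 to 1 is refused whole. A call with a gripper value outside its range is refused whole. The fingers move at their own pace and stop on an object; "squeeze" is the grip in N (left out, the last holds). Time passes only in rows, so rows that repeat a pose let the fingers close. It gives the time, the measured TCP pose, the force, the opening and the grip force at its end, in the units of the state.
- env.state(): the state, without advancing time (a new reading comes with each control period).
- eyes.grab_frame(name): name is "scene" or "top" or "wrist"; returns a dict with "pixels" (480x640x3 uint8, red, green, blue), "depth" (480x640 float32, mm along the optical axis (not along the pixel's ray), 0 where there is no reading), "fx", "fy", "cx", "cy" (pixels), "distortion" ([k1, k2, p1, p2, k3] as OpenCV has them; the pictures are not rectified), "R" (3x3) and "t" (3): a world point X has camera coordinates R X + t; the wrist camera has in their place "T_tool_cam" (4x4, takes a point from camera to tool coordinates, whose origin is the TCP and whose axes are the flange's). Camera axes: x right, y down, z forward; pixel columns grow to the right and rows downward; lengths in mm; the calibration is good to about 2 mm. A picture is of the moment at which its call begins: read the wrist's pose just before it.
- env.job_done(): hands the job in; it is judged then, once.
The state is a dict: "time_s": time; "qpos": joint angles; "qvel": joint speeds; "effort": joint torques, N m; "ee_pos": TCP position; "ee_rot": TCP orientation; "force": force on the tool from outside, world axes, zero at the start; "torque": the same for the moment, N m; "gripper_width": finger opening in mm; "gripper_force": force on a finger pad.
Only numpy, scipy, OpenCV 4.12 (cv2) and the standard library are available. Lean on these libraries where they do the work, as an engineer would, in place of code of your own. Each camera call takes 0.05 s, during which the arm holds its last target. There are 200 camera calls.

## Working session

There is one attempt and no reset: what is moved stays moved. The work goes in short steps, Python scripts to look and compute and a tool call to move; the robot and the scene stay as the last step left them, time stands still between calls to the robot, and variables do not carry over. Pictures are saved under pics/ and viewed, at most 10 in all, crops included, and the job is handed in when it is done.

Besides the shell and the picture viewer there is one more tool, called by a JSON object that holds its "name" and its "arguments". send_rows: Moves the arm, as the interface text tells. Its arguments: {"type":"object","properties":{"motion":{"type":"array"},"squeeze":{"type":"number"}},"required":["motion"]}

```bash
ls; mkdir -p pics; python3 - <<'E'
from workcell import env, eyes
import cv2, numpy as np, pickle
print(env.state())
for n in ("top","scene"):
    f=eyes.grab_frame(n); pickle.dump(f,open(f'{n}0.pkl','wb'))
    cv2.imwrite(f'pics/{n}0.png',f['pixels'][...,::-1])
    print(n,f['fx'],f['fy'],f['cx'],f['cy'],f['distortion'],np.round(f['R'],3).tolist(),f['t'],(f['depth']>0).mean())
E
```

```text
pics
{'time_s': 0.0, 'qpos': array([-6.84699649e+01,  1.83514073e+01,  8.97057494e+01, -1.32393892e-03,
        7.20456970e+01, -1.14636161e+00]), 'qvel': array([-0.06059561,  0.05775166, -0.01747245,  0.09690671, -0.04160084,
        0.04109259]), 'effort': array([-5.25350319e-03, -4.12480867e+01, -2.31978053e+01,  7.23429909e-02,
        4.56997391e-02, -1.32748610e-04]), 'ee_pos': array([ 221.47921902, -530.07856353,  213.12709469]), 'ee_rot': array([-1.79897142e+02, -7.99255769e-04,  2.26768052e+01]), 'force': array([0.39395071, 0.19449151, 0.3872835 ]), 'torque': array([0.03118292, 0.00684342, 0.00503181]), 'gripper_force': 0.0, 'gripper_width': 91.00628780080616}
top 562.8288442672534 562.8288442672534 317.3511783861123 235.50294812632018 [-0.08630337  0.          0.          0.          0.        ] [[0.028, -0.999, 0.017], [-0.992, -0.03, -0.125], [0.126, -0.013, -0.992]] [  5.4912175  608.27998646 996.07672622] 0.996181640625
scene 469.51200755963487 469.51200755963487 321.25173910083845 235.61362582954678 [-0.04020457  0.          0.          0.          0.        ] [[-0.452, 0.892, -0.01], [0.559, 0.275, -0.782], [-0.695, -0.359, -0.623]] [ 273.10965942 -298.98853841 1563.4973483 ] 0.9961393229166666
```

View pics/top0.png

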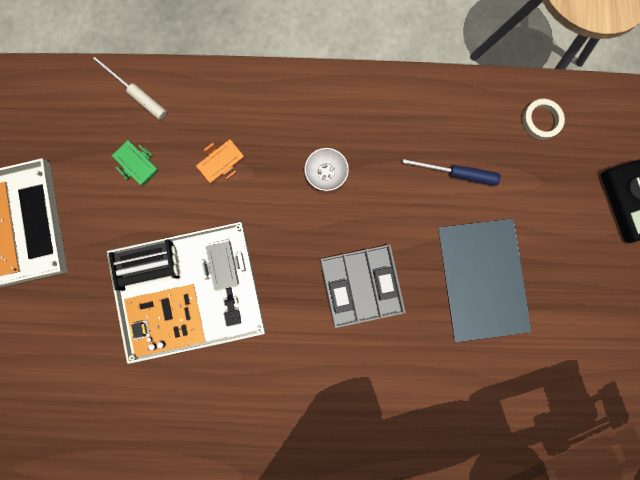

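View pics/scene0.png

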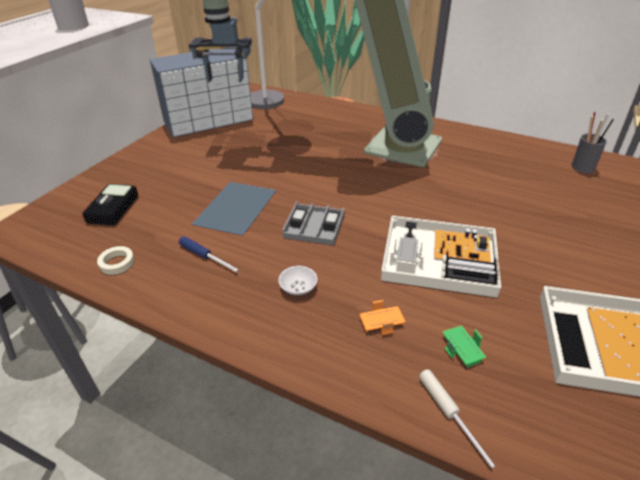

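The top view shows the printer at (185,292), the grey cover at (221,265) and the paddle at (232,313). The tray is at (363,286) with its middle lane empty, and the mat is at (485,280). The dish (326,170) and screwdriver (450,172) lie beyond. The green and orange look-alikes are at (135,162) and (220,160).

```bash
cat > h.py <<'E'
import cv2, numpy as np
from workcell import env, eyes
from scipy.spatial.transform import Rotation as Ro
def cam(name):
    s=env.state(); f=eyes.grab_frame(name)
    if name=='wrist':
        T=np.eye(4); T[:3,:3]=Ro.from_euler('xyz',s['ee_rot'],degrees=True).as_matrix(); T[:3,3]=s['ee_pos']
        W=T@np.array(f['T_tool_cam']); f['R']=W[:3,:3].T; f['t']=-W[:3,:3].T@W[:3,3]
    return f
def K(f): return np.array([[f['fx'],0,f['cx']],[0,f['fy'],f['cy']],[0,0,1.]])
def ray(f,p,z):
    "pixels -> world points on plane z"
    u=cv2.undistortPoints(np.array(p,float).reshape(-1,1,2),K(f),np.array(f['distortion'],float)).reshape(-1,2)
    R=np.array(f['R']);c=-R.T@np.array(f['t']).ravel()
    d=np.c_[u,np.ones(len(u))]@R
    return c+d*((z-c[2])/d[:,2])[:,None]
def proj(f,X):
    return cv2.projectPoints(np.array(X,float).reshape(-1,1,3),cv2.Rodrigues(np.array(f['R']))[0],np.array(f['t'],float).ravel(),K(f),np.array(f['distortion'],float))[0].reshape(-1,2)
def cloud(f):
    h,w=f['depth'].shape; v,u=np.mgrid[:h,:w]
    n=cv2.undistortPoints(np.c_[u.ravel(),v.ravel()].astype(float).reshape(-1,1,2),K(f),np.array(f['distortion'],float)).reshape(-1,2)
    X=np.c_[n,np.ones(len(n))]*f['depth'].reshape(-1,1)
    return ((X-np.array(f['t']).ravel())@np.array(f['R'])).reshape(h,w,3)
def rect(pts):
    "pts Nx2 world -> centre, size, yaw of long side (deg, mod 180)"
    r=cv2.minAreaRect(np.array(pts,np.float32)); b=cv2.boxPoints(r); e=b[1]-b[0]; g=b[2]-b[1]
    l=e if np.hypot(*e)>np.hypot(*g) else g
    return np.round(r[0],1),np.round(sorted(r[1]),1),round(float(np.degrees(np.arctan2(l[1],l[0])))%180,2)
def blob(mask,box):
    "largest contour inside box (u0,v0,u1,v1)"
    m=np.zeros(mask.shape,np.uint8);u0,v0,u1,v1=box;m[v0:v1,u0:u1]=mask[v0:v1,u0:u1]
    c=cv2.findContours(m,cv2.RETR_EXTERNAL,cv2.CHAIN_APPROX_NONE)[0]
    return max(c,key=cv2.contourArea).reshape(-1,2)
E
python3 - <<'E'
import pickle; from h import *
f=pickle.load(open('top0.pkl','rb')); P=f['pixels'].astype(int); r,g,b=P[...,0],P[...,1],P[...,2]
hsv=cv2.cvtColor(f['pixels'],cv2.COLOR_RGB2HSV).astype(int)
C=cloud(f)
wood=(r-b>25)
nw=(~wood).astype(np.uint8)
for n,box,z in (('mat',(425,205,545,355),3),('tray',(310,235,415,335),22)):
    c=blob(nw,box); X=ray(f,c,z); print(n,rect(X[:,:2]), 'depth z',np.median(C[c[:,1],c[:,0],2]))
sat=hsv[...,1]; val=hsv[...,2]
cream=((val>200)).astype(np.uint8)
c=blob(cv2.morphologyEx(cream,cv2.MORPH_CLOSE,np.ones((5,5))),(100,210,275,370)); print('printer',rect(ray(f,c,30)[:,:2]))
cov=((val>90)&(val<185)&(sat<60)).astype(np.uint8)
c=blob(cv2.morphologyEx(cov,cv2.MORPH_OPEN,np.ones((5,5))),(195,232,250,300)); print('cover',rect(ray(f,c,41)[:,:2]),c.min(0),c.max(0))
pad=(val<70).astype(np.uint8)
c=blob(cv2.morphologyEx(pad,cv2.MORPH_OPEN,np.ones((9,9))),(215,285,250,335)); print('paddle',rect(ray(f,c,40.5)[:,:2]),c.min(0),c.max(0))
for n,p in (('cov',(221,265)),('pad',(232,316)),('mat',(485,280)),('lane',(363,286)),('wood',(290,330)),('batt b?',(341,292)),('pr',(145,255))): print(n,C[p[1],p[0]].round(1),P[p[1],p[0]])
E
```

```text
mat (array([ 538. , -298.3]), array([151.3, 220.5]), 8.21) depth z 3.1163338927420536
tray (array([519.4, -62.3]), array([130.3, 134.9]), 103.36) depth z 18.490081253548926
printer (array([497.9, 264.2]), array([210.9, 255.9]), 104.11)
cover (array([556.2, 203.7]), array([34.8, 63.8]), 2.72) [208 243] [227 278]Traceback (most recent call last):
  File "<stdin>", line 15, in <module>
  File "h.py", line 33, in blob
    return max(c,key=cv2.contourArea).reshape(-1,2)
           ~~~^^^^^^^^^^^^^^^^^^^^^^^
ValueError: max() iterable argument is empty
```

{"name": "send_rows", "arguments": {"motion": [[0.46,0.99,0.17,0,0,-0.143,1],[0.46,0.99,0.17,0,0,-0.143,1],[0.46,0.99,0.17,0,0,-0.143,1],[0.46,0.99,0.17,0,0,-0.143,1],[0.46,0.99,0.17,0,0,-0.143,1],[0.46,0.99,0.17,0,0,-0.143,1],[0.46,0.99,0.17,0,0,-0.143,1],[0.46,0.99,0.17,0,0,-0.143,1],[0.46,0.99,0.17,0,0,-0.143,1],[0.46,0.99,0.17,0,0,-0.143,1],[0.46,0.99,0.17,0,0,-0.143,1]]}}

```text
time_s: 1.48
ee_pos: [451.1, -35.9, 298.5]
ee_rot: [180.0, 0.1, 14.1]
force: [-0.0, 0.1, -0.0]
gripper_width: 91.4
gripper_force: 0.0
```

```bash
python3 - <<'E'
from h import *; import pickle
s=env.state(); print(s['time_s'],s['ee_pos'],s['ee_rot'])
f=cam('wrist'); pickle.dump(f,open('w1.pkl','wb')); cv2.imwrite('pics/w1.png',f['pixels'][...,::-1])
print(np.round(f['T_tool_cam'],2).tolist(),f['fx'],f['cx'],f['cy'])
print(ray(f,[(320,240),(0,0),(640,480)],20))
E
```

```text
1.475 [451.14658071 -35.87118541 298.47457958] [1.79982072e+02 8.77153488e-02 1.41269395e+01]
[[0.0, -0.97, -0.24, 68.86], [1.0, 0.0, 0.0, -1.14], [-0.0, -0.24, 0.97, -170.58], [0.0, 0.0, 0.0, 1.0]] 373.03720611962586 322.7669996934872 242.84520909902986
[[ 410.71164093  -41.59583645   20.        ]
 [ 585.82629357  360.15620537   20.        ]
 [ 166.26252948 -602.51240002   20.        ]]
```

View pics/w1.png

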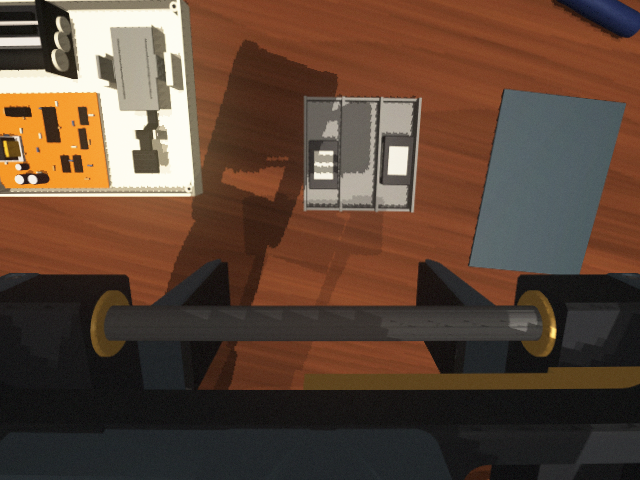

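The wrist view shows the tray at (304–421, 97–212) with its middle lane empty, the mat on the right, and the printer at upper left with the cover at (137,67). I'll move over the printer for a close measurement.

{"name": "send_rows", "arguments": {"motion": [[0.02,0.42,-0.1,0,0,0,1],[0.02,0.42,-0.1,0,0,0,1],[0.02,0.42,-0.1,0,0,0,1],[0.02,0.42,-0.1,0,0,0,1],[0.02,0.42,-0.1,0,0,0,1],[0.02,0.42,-0.1,0,0,0,1]]}}

```text
time_s: 2.28
ee_pos: [461.8, 172.7, 249.1]
ee_rot: [179.9, 0.0, 14.0]
force: [-0.2, -0.2, 0.1]
gripper_width: 91.4
gripper_force: 0.0
```

```bash
python3 - <<'E'
from h import *; import pickle
s=env.state(); print(s['time_s'],s['ee_pos'],s['ee_rot'])
f=cam('wrist'); pickle.dump(f,open('w2.pkl','wb'))
im=f['pixels'][...,::-1].copy()
# predicted outline from top-view pose
o=np.array([543,195.6]);a=np.radians(194.11);R=np.array([[np.cos(a),-np.sin(a)],[np.sin(a),np.cos(a)]])
def W(x,y,z): return np.r_[o+R@[x,y],z]
big=cv2.resize(im[0:240,160:480],None,fx=2.5,fy=2.5,interpolation=cv2.INTER_CUBIC)
def dr(pts,c):
    q=(proj(f,pts)-[160,0])*2.5+1.25
    cv2.polylines(big,[q.astype(np.int32)],True,c,1)
dr([W(-47,-22,41),W(36,-22,41),W(36,22,41),W(-47,22,41)],(0,0,255))
dr([W(79,-14,40.5),W(105,-14,40.5),W(105,14,40.5),W(79,14,40.5)],(0,255,0))
for s_ in(-1,1): dr([W(-16.5,28*s_,58),W(5.5,28*s_,58),W(5.5,31*s_,58),W(-16.5,31*s_,58)],(255,0,255))
cv2.imwrite('pics/w2.png',big)
E
```

```text
2.275 [461.81012656 172.6920093  249.07393578] [1.79948865e+02 1.54029209e-02 1.39858565e+01]
```

View pics/w2.png

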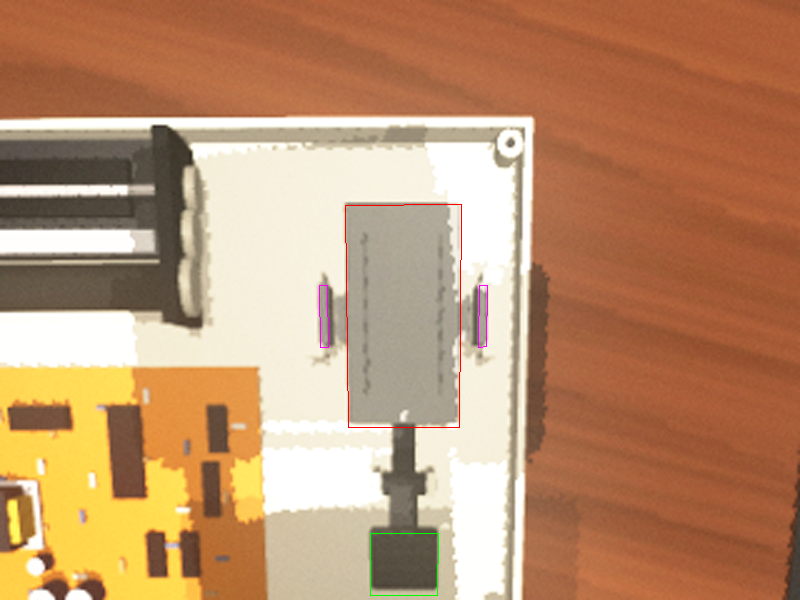

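Projecting the pose from the top view onto this image puts the cover outline and both tabs within 1 mm, and the paddle within about 2 mm. The fingers have to stay above the catches (37.5 mm), so I'll grip with the TCP at about 41 mm.

{"name": "send_rows", "arguments": {"motion": [[0.173,0.045,-0.15,0,0,0,1],[0.173,0.045,-0.3,0,0,0,1],[0.173,0.045,-0.3,0,0,0,1],[0.173,0.045,-0.3,0,0,0,1],[0.173,0.045,-0.36,0,0,0,1],[0.173,0.045,-0.4,0,0,0,1],[0.173,0.045,-0.415,0,0,0,1],[0.173,0.045,-0.415,0,0,0,1],[0.173,0.045,-0.415,0,0,0,-0.2],[0.173,0.045,-0.415,0,0,0,-0.5],[0.173,0.045,-0.415,0,0,0,-1],[0.173,0.045,-0.415,0,0,0,-1],[0.173,0.045,-0.415,0,0,0,-1],[0.173,0.045,-0.415,0,0,0,-1]], "squeeze": 20}}

```text
time_s: 4.08
ee_pos: [548.4, 196.9, 41.8]
ee_rot: [180.0, -0.0, 14.1]
force: [-0.8, -2.2, 3.7]
gripper_width: 52.3
gripper_force: 20.0
```

{"name": "send_rows", "arguments": {"motion": [[0,0,0.01,0,0,0,-1],[0,0,0.03,0,0,0,-1],[0,0,0.07,0,0,0,-1],[0,0,0.14,0,0,0,-1],[0,0,0.2,0,0,0,-1],[0,0,0.2,0,0,0,-1]]}}

```text
time_s: 4.82
ee_pos: [549.8, 197.6, 144.3]
ee_rot: [-180.0, -0.3, 14.1]
force: [-0.2, -0.6, -0.4]
gripper_width: 52.2
gripper_force: 20.0
```

```bash
python3 - <<'E'
from h import *; import pickle
s=env.state(); print(s['time_s'],s['ee_pos'],s['ee_rot'],s['force'],s['gripper_width'])
f=cam('scene'); pickle.dump(f,open('s3.pkl','wb'))
p=proj(f,[[548,197,60]])[0].astype(int); im=f['pixels'][...,::-1][p[1]-100:p[1]+80,p[0]-120:p[0]+120]
cv2.imwrite('pics/s3.png',cv2.resize(im,None,fx=3,fy=3,interpolation=cv2.INTER_CUBIC))
E
```

```text
4.825 [549.80089052 197.61124598 144.33735511] [-179.96820242   -0.34771833   14.09822756] [-0.23469548 -0.56671883 -0.4339432 ] 52.18364445519526
```

View pics/s3.png

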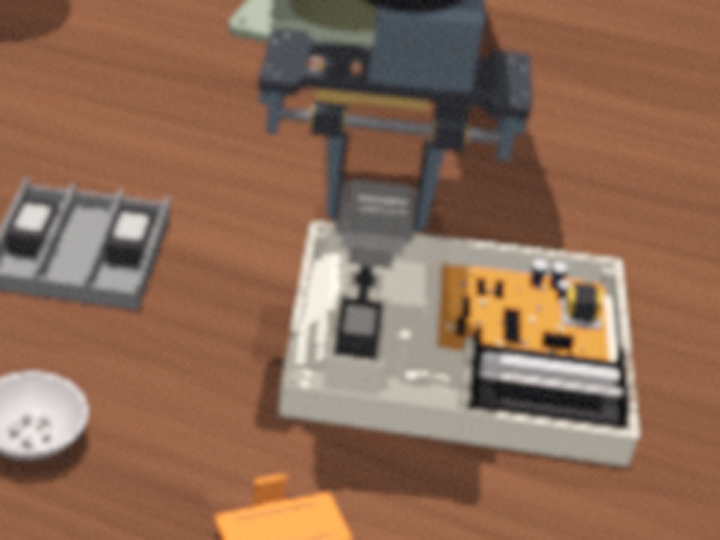

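The cover is off and hangs between the fingers at about (375,215) in the crop. The battery is visible in its well at (360,325). Next I'll carry the cover to the far half of the mat.

{"name": "send_rows", "arguments": {"motion": [[0.01,-0.08,0,0,0,0,-1],[0.025,-0.2,0,0,0,-0.02,-1],[0.04,-0.32,0,0,0,-0.04,-1],[0.055,-0.44,0,0,0,-0.06,-1],[0.07,-0.56,0,0,0,-0.08,-1],[0.08,-0.68,0,0,0,-0.098,-1],[0.09,-0.8,0,0,0,-0.098,-1],[0.1,-0.9,0,0,0,-0.098,-1],[0.108,-0.972,0,0,0,-0.098,-1],[0.108,-0.972,-0.06,0,0,-0.098,-1],[0.108,-0.972,-0.15,0,0,-0.098,-1],[0.108,-0.972,-0.21,0,0,-0.098,-1],[0.108,-0.972,-0.232,0,0,-0.098,-1],[0.108,-0.972,-0.232,0,0,-0.098,-1],[0.108,-0.972,-0.232,0,0,-0.098,-1]]}}

```text
time_s: 6.75
ee_pos: [603.1, -289.4, 26.7]
ee_rot: [179.9, -0.1, 8.2]
force: [0.4, 0.2, -0.5]
gripper_width: 51.7
gripper_force: 20.0
```

{"name": "send_rows", "arguments": {"motion": [[0,0,-0.005,0,0,0,-1],[0,0,-0.009,0,0,0,-1],[0,0,-0.011,0,0,0,-1],[0,0,-0.012,0,0,0,-1],[0,0,-0.012,0,0,0,-1]]}}

```text
time_s: 7.38
ee_pos: [602.3, -289.1, 20.8]
ee_rot: [180.0, -0.0, 8.2]
force: [-2.3, 1.5, 5.8]
gripper_width: 52.3
gripper_force: 20.0
```

{"name": "send_rows", "arguments": {"motion": [[0,0,0,0,0,0,0.4],[0,0,0,0,0,0,1],[0,0,0,0,0,0,1],[0,0,0,0,0,0,1],[0,0,0.04,0,0,0,1],[0,0,0.12,0,0,0,1],[0,0,0.2,0,0,0,1],[-0.03,0.12,0.24,0,0,0.02,1],[-0.1,0.24,0.24,0,0,0.04,1],[-0.15,0.36,0.24,0,0,0.06,1],[-0.2,0.48,0.24,0,0,0.08,1],[-0.25,0.6,0.24,0,0,0.098,0.2],[-0.28,0.72,0.24,0,0,0.098,-1],[-0.293,0.84,0.24,0,0,0.098,-1],[-0.293,0.9,0.24,0,0,0.098,-1],[-0.293,0.926,0.24,0,0,0.098,-1],[-0.293,0.926,0.24,0,0,0.098,-1]]}}

```text
time_s: 9.5
ee_pos: [455.7, 174.0, 139.3]
ee_rot: [180.0, 0.0, 14.2]
force: [0.5, -0.7, -0.4]
gripper_width: 34.1
gripper_force: 0.0
```

```bash
python3 - <<'E'
from h import *; import pickle
s=env.state(); print(s['time_s'],s['ee_pos'],s['ee_rot'],s['gripper_width'])
f=cam('top'); pickle.dump(f,open('t4.pkl','wb'))
cv2.imwrite('pics/t4.png',cv2.resize(f['pixels'][...,::-1][200:380,100:560],(800,313),interpolation=cv2.INTER_CUBIC))
C=cloud(f)
d=(C[...,2]>12)&(C[...,2]<28)&(C[...,1]<-200)&(C[...,1]>-380)&(C[...,0]<660)&(C[...,0]>460)
print('cover',rect(C[d][:,:2]),np.percentile(C[d][:,2],[5,50,95]))
E
```

```text
9.5 [455.69576522 173.98032722 139.32177985] [1.79961803e+02 2.02973453e-02 1.41819928e+01] 34.114416694384346
cover (array([ 600.7, -285.8]), array([63.6, 83.3]), 8.35) [16.50195843 20.44664103 23.7076672 ]
```

View pics/t4.png

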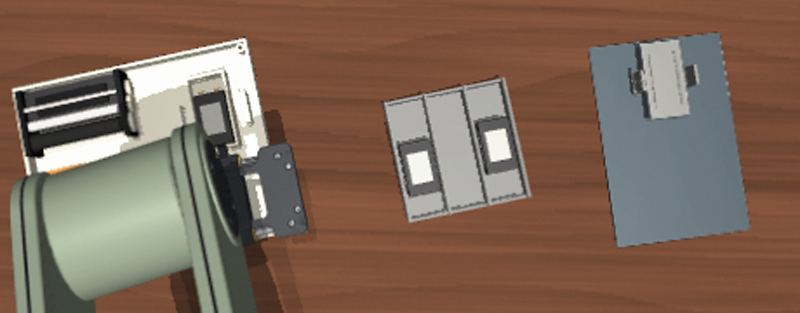

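The cover lies on the far half of the mat (centre 601,-286) with its tabs up. Now I'll shut the fingers and press the paddle.

{"name": "send_rows", "arguments": {"motion": [[-0.0195,-0.0055,-0.1,0,0,0,-1],[-0.0195,-0.0055,-0.1,0,0,0,-1],[-0.0195,-0.0055,-0.17,0,0,0,-1],[-0.0195,-0.0055,-0.19,0,0,0,-1],[-0.0195,-0.0055,-0.195,0,0,0,-1],[-0.0195,-0.0055,-0.2,0,0,0,-1],[-0.0195,-0.0055,-0.205,0,0,0,-1],[-0.0195,-0.0055,-0.21,0,0,0,-1],[-0.0195,-0.0055,-0.215,0,0,0,-1],[-0.0195,-0.0055,-0.217,0,0,0,-1],[-0.0195,-0.0055,-0.217,0,0,0,-1]]}}

```text
time_s: 10.92
ee_pos: [445.2, 170.9, 32.1]
ee_rot: [180.0, 0.1, 14.1]
force: [-3.9, -0.3, 6.1]
gripper_width: 0.5
gripper_force: 3.6
```

{"name": "send_rows", "arguments": {"motion": [[0,0,-0.003,0,0,0,-1],[0,0,-0.006,0,0,0,-1],[0,0,-0.009,0,0,0,-1],[0,0,-0.009,0,0,0,-1]]}}

```text
time_s: 11.42
ee_pos: [445.3, 170.9, 30.2]
ee_rot: [180.0, 0.0, 14.1]
force: [-10.3, -3.4, 30.7]
gripper_width: 0.2
gripper_force: 16.1
```

{"name": "send_rows", "arguments": {"motion": [[0,0,0.03,0,0,0,-1],[0,0,0.12,0,0,0,-1],[0,0,0.24,0,0,0,1],[0,0,0.36,0,0,0,1],[0,0,0.4,0,0,0,1],[0,0,0.4,0,0,0,1],[0,0,0.4,0,0,0,1]]}}

```text
time_s: 12.3
ee_pos: [445.1, 170.9, 225.5]
ee_rot: [180.0, 0.1, 14.1]
force: [-0.6, -0.8, -0.3]
gripper_width: 47.5
gripper_force: 0.0
```

```bash
python3 - <<'E'
from h import *; import pickle
s=env.state(); print(s['time_s'],s['ee_pos'],s['ee_rot'],s['gripper_width'])
f=cam('wrist'); pickle.dump(f,open('w5.pkl','wb'))
im=f['pixels'][...,::-1]
cv2.imwrite('pics/w5.png',cv2.resize(im[0:240,160:480],None,fx=2.5,fy=2.5,interpolation=cv2.INTER_CUBIC))
C=cloud(f)
o=np.array([543,195.6]);a=np.radians(194.11);R=np.array([[np.cos(a),-np.sin(a)],[np.sin(a),np.cos(a)]])
L=(C[...,:2]-o)@R; Z=C[...,2]
for x in range(-36,120,4):
    m=(abs(L[...,0]-x)<1.5)&(abs(L[...,1])<8)
    if m.sum()>3: print(x,np.percentile(Z[m],[10,50,90]).round(1))
m=(Z>43)&(Z<65)&(abs(L[...,1])<40)&(L[...,0]>-40)&(L[...,0]<45)
print(rect(L[m]),L[m].min(0),L[m].max(0))
E
```

```text
12.3 [445.12592644 170.92474445 225.46321139] [1.79983236e+02 1.14402720e-01 1.41022337e+01] 47.49285077739607
-36 [35.3 36.6 37.2]
-32 [37.4 38.2 39.5]
-28 [39.2 40.2 40.8]
-24 [41.2 42.4 43.5]
-20 [43.2 43.9 45. ]
-16 [45.1 46.  47.2]
-12 [46.3 47.5 48.6]
-8 [48.5 49.6 50.3]
-4 [50.  51.1 52.4]
0 [52.1 53.3 54.2]
4 [53.8 54.9 56.1]
8 [55.2 56.5 57.6]
12 [56.9 58.3 59.1]
16 [49.7 52.7 55.1]
20 [39.  41.9 47. ]
24 [ 1.8 23.6 25.3]
28 [ 2.3 22.2 24. ]
32 [395.9 395.9 395.9]
36 [ 2.4 18.9 20.9]
40 [ 2.8 18.  19.7]
44 [ 2.1 20.2 22.6]
48 [ 2.4 23.9 25.2]
52 [ 2.4 26.5 28.1]
56 [29.8 32.7 34.3]
60 [33.7 34.6 35.7]
64 [32.7 34.3 35.8]
68 [317.2 320.1 321.5]
72 [320.5 348.1 353.6]
76 [331.2 340.6 351.8]
80 [25.2 32.4 33.4]
84 [30.9 31.7 32.6]
88 [29.  30.  30.9]
92 [26.4 28.  29.1]
96 [25.9 26.8 28. ]
100 [23.9 25.4 26.3]
108 [1.9 2.8 3.4]
112 [2.3 3.4 4.2]
116 [1.8 2.8 3.6]
(array([-2.3, -0.6]), array([33.8, 44.5]), 0.37) [-24.54285319 -17.54578704] [19.82301105 16.36330953]
```

View pics/w5.png

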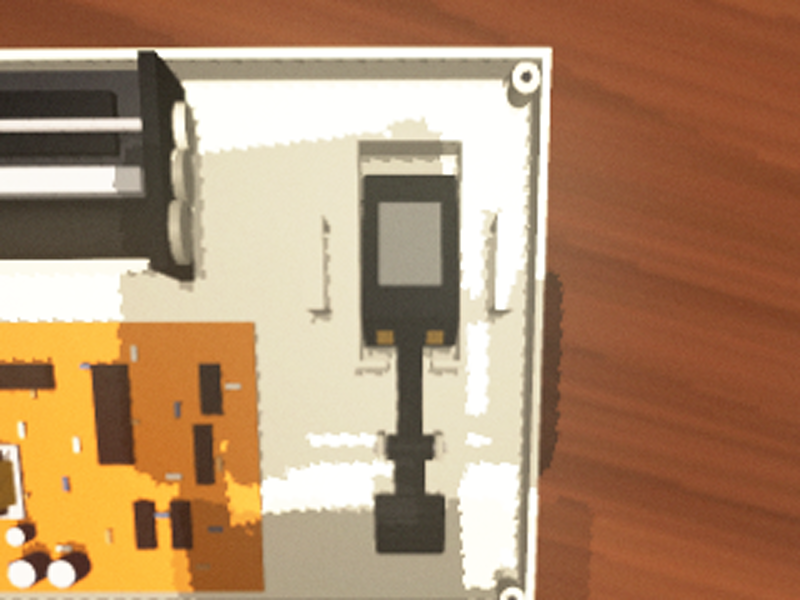

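The battery is ejected: its top face rises 24.3° from (x −37, z 36) to (x 14, z 59). The paddle (410,523) is down to about 28 mm. I'll grip the width with the tool vertical and the TCP at about 40 mm, above the catches and the rim.

{"name": "send_rows", "arguments": {"motion": [[0.08,0.02,-0.05,0,0,0,1],[0.17,0.044,-0.12,0,0,0,1],[0.188,0.0485,-0.2,0,0,0,1],[0.188,0.0485,-0.2,0,0,0,1],[0.188,0.0485,-0.24,0,0,0,1],[0.188,0.0485,-0.29,0,0,0,1],[0.188,0.0485,-0.33,0,0,0,1],[0.188,0.0485,-0.36,0,0,0,1],[0.188,0.0485,-0.371,0,0,0,1],[0.188,0.0485,-0.371,0,0,0,1],[0.188,0.0485,-0.371,0,0,0,0],[0.188,0.0485,-0.371,0,0,0,-1],[0.188,0.0485,-0.371,0,0,0,-1],[0.188,0.0485,-0.371,0,0,0,-1],[0.188,0.0485,-0.371,0,0,0,-1],[0.188,0.0485,-0.371,0,0,0,-1],[0.188,0.0485,-0.371,0,0,0,-1]], "squeeze": 35}}

```text
time_s: 14.48
ee_pos: [539.9, 195.3, 41.0]
ee_rot: [180.0, 0.0, 14.1]
force: [0.2, 0.1, 0.7]
gripper_width: 34.1
gripper_force: 35.0
```

{"name": "send_rows", "arguments": {"motion": [[0,0,0.01,0,0,0,-1],[0,0,0.03,0,0,0,-1],[0,0,0.07,0,0,0,-1],[0,0,0.13,0,0,0,-1],[0,0,0.2,0,0,0,-1],[0,0,0.2,0,0,0,-1],[0,0,0.2,0,0,0,-1]]}}

```text
time_s: 15.35
ee_pos: [539.2, 195.2, 140.3]
ee_rot: [180.0, 0.1, 14.1]
force: [-0.1, 0.5, -1.0]
gripper_width: 33.7
gripper_force: 35.0
```

```bash
python3 - <<'E'
from h import *; import pickle
s=env.state(); print(s['time_s'],s['ee_pos'],s['ee_rot'],s['force'],s['gripper_width'])
f=cam('scene'); C=cloud(f)
o=np.array([543,195.6]);a=np.radians(194.11);R=np.array([[np.cos(a),-np.sin(a)],[np.sin(a),np.cos(a)]])
L=(C[...,:2]-o)@R; Z=C[...,2]
for n in ('scene','wrist'):
    f=cam(n); C=cloud(f); L=(C[...,:2]-o)@R; Z=C[...,2]
    m=(abs(L[...,1])<14)&(abs(L[...,0])<60)&(Z>90)&(Z<175)
    print(n,m.sum())
    for x in range(-50,40,6):
        k=m&(abs(L[...,0]-x)<2)
        if k.sum()>3: print(x,k.sum(),np.percentile(Z[k],[5,50,95]).round(1))
    if n=='scene':
        p=proj(f,[[540,195,140]])[0].astype(int); cv2.imwrite('pics/s6.png',cv2.resize(f['pixels'][p[1]-70:p[1]+80,p[0]-100:p[0]+100,::-1],None,fx=4,fy=4,interpolation=cv2.INTER_CUBIC))
E
```

```text
15.35 [539.21078242 195.20027696 140.26232545] [1.79990117e+02 8.47571249e-02 1.40962680e+01] [-0.14509466  0.45990271 -0.99085131] 33.68183953483962
scene 356
-38 4 [133.6 134.2 137.6]
-32 57 [123.7 134.  138.9]
-26 40 [115.2 138.4 141.3]
-20 22 [139.2 142.  144.1]
-14 21 [142.2 144.2 146.5]
-8 19 [144.1 146.6 149.4]
-2 24 [147.1 150.1 152.7]
4 20 [150.9 152.7 154.7]
10 23 [153.3 155.5 157.3]
16 7 [154.6 156.2 156.4]
wrist 5699
-38 118 [132.8 133.9 135.1]
-32 534 [134.7 136.2 137.7]
-26 549 [137.6 139.  140.6]
-20 565 [140.6 141.9 143.5]
-14 569 [143.3 144.7 146.3]
-8 589 [146.1 147.4 148.9]
-2 587 [149.  150.2 151.7]
4 223 [151.  152.3 153.3]
```

View pics/s6.png

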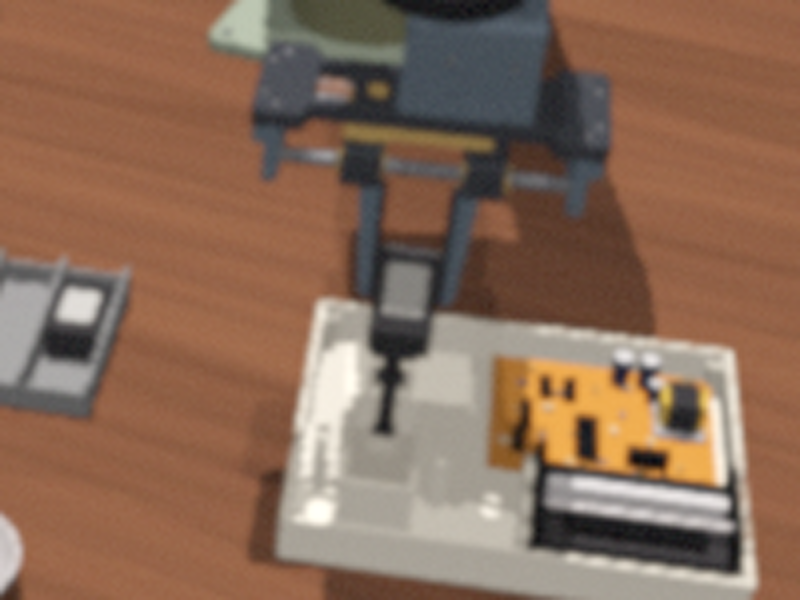

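The battery hangs level across the fingers and pitched about 24.6°. I'll work out the combined turn that levels it over the mat.

```bash
python3 - <<'E'
from h import *
y=np.array([.2436,-.9699,0])
Q=Ro.from_euler('z',-5.9,degrees=True)*Ro.from_rotvec(y*np.radians(24.6))
for k in (.25,.5,.75,1): print((np.degrees(Q.as_rotvec())/60*k).round(4))
f=cam('wrist')
E
```

```text
[ 0.0198 -0.1006 -0.0242]
[ 0.0397 -0.2012 -0.0484]
[ 0.0595 -0.3018 -0.0726]
[ 0.0793 -0.4024 -0.0968]
```

{"name": "send_rows", "arguments": {"motion": [[-0.01,-0.06,0,0,0,0,-1],[-0.03,-0.16,0,0,0,0,-1],[-0.04,-0.27,0,0.0198,-0.1006,-0.0242,-1],[-0.06,-0.38,0,0.0198,-0.1006,-0.0242,-1],[-0.08,-0.49,0,0.0397,-0.2012,-0.0484,-1],[-0.09,-0.6,0,0.0397,-0.2012,-0.0484,-1],[-0.1,-0.71,0,0.0595,-0.3018,-0.0726,-1],[-0.12,-0.82,0,0.0793,-0.4024,-0.0968,-1],[-0.13,-0.92,-0.02,0.0793,-0.4024,-0.0968,-1],[-0.14,-0.99,-0.04,0.0793,-0.4024,-0.0968,-1],[-0.14,-0.99,-0.04,0.0793,-0.4024,-0.0968,-1],[-0.14,-0.99,-0.04,0.0793,-0.4024,-0.0968,-1]]}}

```text
time_s: 17.05
ee_pos: [469.5, -298.7, 120.3]
ee_rot: [-179.9, -24.5, 8.2]
force: [0.7, 0.3, -1.6]
gripper_width: 33.9
gripper_force: 35.0
```

```bash
python3 - <<'E'
from h import *
s=env.state(); print(s['time_s'],s['ee_pos'],s['ee_rot'],s['force'],s['gripper_width'])
o=s['ee_pos'][:2];a=np.radians(188.2);R=np.array([[np.cos(a),-np.sin(a)],[np.sin(a),np.cos(a)]])
for n in ('wrist','scene'):
    f=cam(n); C=cloud(f); L=(C[...,:2]-o)@R; Z=C[...,2]
    m=(abs(L[...,1])<14)&(L[...,0]<25)&(L[...,0]>-60)&(Z>95)&(Z<150)
    k=m&(L[...,0]<-5)&(L[...,0]>-34)&(Z>120)
    if k.sum()>9: print(n,'slope',np.polyfit(L[k][:,0],Z[k],1), 'cross',np.polyfit(L[k][:,1],Z[k],1))
    for x in range(-50,26,5):
        k=m&(abs(L[...,0]-x)<2)
        if k.sum()>3: print(x,k.sum(),np.percentile(Z[k],[5,50,95]).round(1))
E
```

```text
17.05 [ 469.50578865 -298.71529425  120.30750139] [-179.89199658  -24.53148977    8.17106546] [ 0.70772287  0.28063222 -1.58051374] 33.90596503569327
wrist slope [6.46699510e-03 1.32392608e+02] cross [2.56507878e-03 1.32267890e+02]
-40 174 [130.7 131.9 132.8]
-35 481 [131.1 132.2 133.2]
-30 484 [131.1 132.2 133.2]
-25 499 [131.3 132.3 133.3]
-20 513 [131.3 132.3 133.3]
-15 486 [131.2 132.3 133.4]
-10 526 [131.3 132.4 133.4]
-5 544 [131.4 132.3 133.4]
0 550 [131.2 132.3 133.4]
5 307 [131.2 132.2 133.4]
scene slope [2.98897822e-02 1.34132048e+02] cross [4.70063792e-02 1.33529683e+02]
-40 43 [112.4 123.2 132.1]
-35 23 [115.5 128.8 134.6]
-30 10 [131.6 133.6 135.6]
-25 9 [131.8 133.5 135.5]
-20 9 [132.1 133.8 136.1]
-15 6 [132.  133.5 134.8]
-10 6 [132.6 134.  134.7]
-5 9 [131.  133.4 134.6]
0 6 [132.6 133.5 135.1]
5 4 [133.2 134.8 147.4]
10 10 [130.9 132.9 135.4]
15 4 [132.7 132.8 133.4]
```

{"name": "send_rows", "arguments": {"motion": [[-0.005,-0.018,-0.06,0,0,0,-1],[-0.005,-0.018,-0.13,0,0,0,-1],[-0.005,-0.018,-0.18,0,0,0,-1],[-0.005,-0.018,-0.2,0,0,0,-1],[-0.005,-0.018,-0.207,0,0,0,-1],[-0.005,-0.018,-0.21,0,0,0,-1],[-0.005,-0.018,-0.212,0,0,0,-1],[-0.005,-0.018,-0.212,0,0,0,-1]]}}

```text
time_s: 18.15
ee_pos: [467.7, -308.7, 15.5]
ee_rot: [179.9, -24.6, 8.2]
force: [0.2, -0.1, -1.3]
gripper_width: 33.8
gripper_force: 35.0
```

{"name": "send_rows", "arguments": {"motion": [[0,0,-0.001,0,0,0,-1],[0,0,-0.002,0,0,0,-1],[0,0,-0.002,0,0,0,-1]]}}

```text
time_s: 18.52
ee_pos: [467.7, -308.8, 15.1]
ee_rot: [180.0, -24.7, 8.2]
force: [-2.5, 0.9, 6.9]
gripper_width: 33.7
gripper_force: 35.0
```

{"name": "send_rows", "arguments": {"motion": [[0,0,0,0,0,0,0],[0,0,0,0,0,0,1],[0,0,0,0,0,0,1],[0,0,0,0,0,0,1],[0,0,0.03,0,0,0,1],[0,0,0.1,0,0,0,1],[-0.03,0,0.2,-0.02,0.13,0,1],[-0.08,-0.01,0.3,-0.04,0.27,0,1],[-0.156,-0.023,0.372,-0.0585,0.406,0,1],[-0.156,-0.023,0.372,-0.0585,0.406,0,1],[-0.156,-0.023,0.372,-0.0585,0.406,0,1],[-0.156,-0.023,0.372,-0.0585,0.406,0,1]]}}

```text
time_s: 20.02
ee_pos: [388.7, -319.4, 198.3]
ee_rot: [-179.8, 0.1, 8.2]
force: [0.4, 0.3, 0.6]
gripper_width: 91.2
gripper_force: 0.0
```

```bash
python3 - <<'E'
from h import *; import pickle
s=env.state(); print(s['time_s'],s['ee_pos'],s['ee_rot'],s['gripper_width'])
f=cam('wrist'); pickle.dump(f,open('w7.pkl','wb')); C=cloud(f)
cv2.imwrite('pics/w7.png',f['pixels'][:320,:,::-1])
m=(C[...,2]>21)&(C[...,2]<33)&(abs(C[...,0]-479)<60)&(abs(C[...,1]+307)<50)
m=cv2.morphologyEx(m.astype(np.uint8),cv2.MORPH_OPEN,np.ones((3,3)))>0
print('batt',rect(C[m][:,:2]),np.percentile(C[m][:,2],[5,50,95]))
k=C[m]; print('plane',np.linalg.lstsq(np.c_[k[:,:2],np.ones(len(k))],k[:,2],rcond=None)[0])
# lane from w1 cloud: wall tops
g=pickle.load(open('w1.pkl','rb')); D=cloud(g)
m=(D[...,2]>10)&(D[...,2]<34)&(abs(D[...,0]-519)<95)&(abs(D[...,1]+62)<95)
print('tray w1',rect(D[m][:,:2]))
g=pickle.load(open('t4.pkl','rb')); D=cloud(g)
m=(D[...,2]>10)&(D[...,2]<34)&(abs(D[...,0]-519)<95)&(abs(D[...,1]+62)<95)
print('tray top',rect(D[m][:,:2]))
E
```

```text
20.025 [ 388.67409596 -319.35820619  198.3286942 ] [-1.79847105e+02  1.14371743e-01  8.18225199e+00] 91.21198816889789
batt (array([ 478.6, -306. ]), array([33.9, 54.9]), 7.92) [25.46485063 26.85120819 28.19001494]
plane [ 5.74799158e-03 -2.58851798e-03  2.33004476e+01]
tray w1 (array([521.2, -61.9]), array([129.6, 132.6]), 103.41)
tray top (array([519. , -63.6]), array([130.7, 133.1]), 103.39)
```

View pics/w7.png

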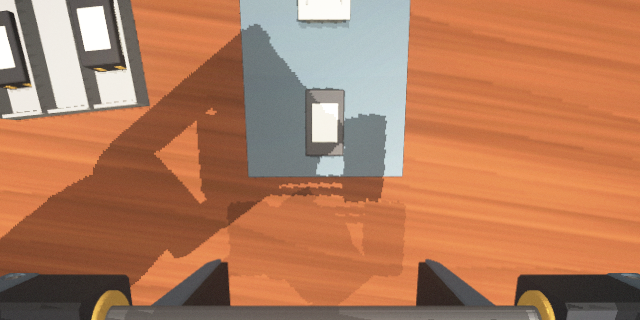

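The battery lies flat on the mat (centre 478.6,-306.0, top at 27 mm), clear of the cover. I'll turn the tool 90° to take it by its ends.

{"name": "send_rows", "arguments": {"motion": [[0.06,0.01,-0.03,0,0,0.15,1],[0.12,0.02,-0.06,0,0,0.3,1],[0.178,0.028,-0.1,0,0,0.45,1],[0.178,0.028,-0.14,0,0,0.6,1],[0.178,0.028,-0.18,0,0,0.75,1],[0.178,0.028,-0.18,0,0,0.9,1]]}}

```text
time_s: 20.82
ee_pos: [476.8, -304.9, 106.8]
ee_rot: [-179.6, -0.0, 62.5]
force: [-0.3, 0.3, 0.0]
gripper_width: 91.5
gripper_force: 0.0
```

{"name": "send_rows", "arguments": {"motion": [[0,0,0,0,0,0.15,1],[0,0,0,0,0,0.3,1],[0,0,0,0,0,0.45,1],[0,0,0,0,0,0.6,1],[0,0,-0.05,0,0,0.6,1],[0,0,-0.1,0,0,0.6,1],[0,0,-0.1,0,0,0.6,1],[0,0,-0.1,0,0,0.6,1]]}}

```text
time_s: 21.82
ee_pos: [478.7, -306.3, 60.2]
ee_rot: [180.0, 0.0, 98.2]
force: [0.1, 0.2, -1.5]
gripper_width: 91.3
gripper_force: 0.0
```

{"name": "send_rows", "arguments": {"motion": [[0,0,-0.04,0,0,0,1],[0,0,-0.075,0,0,0,1],[0,0,-0.092,0,0,0,1],[0,0,-0.098,0,0,0,1],[0,0,-0.098,0,0,0,1],[0,0,-0.098,0,0,0,0.4],[0,0,-0.098,0,0,0,-1],[0,0,-0.098,0,0,0,-1],[0,0,-0.098,0,0,0,-1],[0,0,-0.098,0,0,0,-1]], "squeeze": 30}}

```text
time_s: 23.08
ee_pos: [478.5, -306.1, 11.1]
ee_rot: [180.0, 0.0, 98.2]
force: [-0.3, 0.1, 0.8]
gripper_width: 55.5
gripper_force: 30.0
```

{"name": "send_rows", "arguments": {"motion": [[0,0,0.01,0,0,0,-1],[0,0,0.03,0,0,0,-1],[0,0,0.08,0,0,0,-1],[0,0,0.15,0,0,0,-1],[0,0,0.2,0,0,0,-1],[0,0,0.2,0,0,0,-1]]}}

```text
time_s: 23.82
ee_pos: [479.7, -306.9, 113.4]
ee_rot: [179.8, 0.2, 98.2]
force: [0.2, -1.1, -2.1]
gripper_width: 56.0
gripper_force: 30.0
```

```bash
python3 - <<'E'
from h import *; import pickle
s=env.state(); print(s['time_s'],s['ee_pos'],s['ee_rot'],s['gripper_width'],s['force'])
o=np.array([520,-62.4]);a=np.radians(13.4);R=np.array([[np.cos(a),-np.sin(a)],[np.sin(a),np.cos(a)]])
for n in ('w1','top0','t4'):
    f=pickle.load(open(n+'.pkl','rb')); D=cloud(f); L=(D[...,:2]-o)@R; Z=D[...,2]
    for lo,hi in((-68,-58),(-28,-15),(15,28),(58,68)):
        out=[]
        for x0,x1 in((-50,-5),(5,50)):
            m=(L[...,0]>x0)&(L[...,0]<x1)&(L[...,1]>lo)&(L[...,1]<hi)&(Z>22)&(Z<32)
            out+=[m.sum(),np.percentile(L[m][:,1],[5,50,95]).round(1).tolist() if m.sum()>5 else None]
        print(n,lo,out)
    # lane floor extents across y, mean of edges
    m=(abs(L[...,0])<50)&(abs(L[...,1])<27)&(Z<8)&(Z>0); print(n,'floor',np.percentile(L[m][:,1],[1,99]),np.median(Z[m]))
    m=(abs(L[...,0])<75)&(abs(L[...,1])<15)&(Z>13)&(Z<25); k=L[m][:,0]; print(n,'ends',np.percentile(k[k<0],[5,50,95]),np.percentile(k[k>0],[5,50,95]))
E
```

```text
23.825 [ 479.73755122 -306.88953176  113.41627664] [179.76164645   0.22151573  98.20045408] 55.97187867738326 [ 0.20950842 -1.09997415 -2.07789727]
w1 -68 [np.int64(153), [-65.5, -63.3, -58.5], np.int64(164), [-65.7, -63.5, -58.8]]
w1 -28 [np.int64(181), [-27.6, -21.8, -19.6], np.int64(174), [-27.4, -21.5, -19.6]]
w1 15 [np.int64(153), [20.7, 22.7, 27.8], np.int64(123), [20.6, 22.2, 27.3]]
w1 58 [np.int64(170), [58.1, 64.1, 66.4], np.int64(148), [58.3, 65.2, 66.4]]
w1 floor [-26.13916165  25.99854908] 3.82061117727733
w1 ends [-62.70227448 -61.23576757 -60.28399667] [62.80775178 64.01498356 65.20013945]
top0 -68 [np.int64(68), [-66.6, -64.4, -58.5], np.int64(64), [-66.6, -64.5, -58.6]]
top0 -28 [np.int64(67), [-27.5, -22.5, -20.5], np.int64(57), [-27.3, -22.3, -20.5]]
top0 15 [np.int64(70), [19.7, 22.0, 27.6], np.int64(52), [19.7, 21.4, 27.0]]
top0 58 [np.int64(59), [58.4, 63.5, 65.5], np.int64(47), [59.2, 64.0, 65.4]]
top0 floor [-26.71038701  25.9451629 ] 4.473868658943316
top0 ends [-66.12851539 -64.73007625 -63.38202733] [60.96851348 62.29295834 63.92023812]
t4 -68 [np.int64(69), [-66.7, -64.3, -58.5], np.int64(62), [-66.4, -64.4, -58.7]]
t4 -28 [np.int64(66), [-27.5, -22.6, -20.6], np.int64(56), [-27.5, -22.4, -20.5]]
t4 15 [np.int64(72), [19.7, 22.0, 27.6], np.int64(53), [19.8, 21.5, 27.2]]
t4 58 [np.int64(59), [58.3, 63.4, 65.4], np.int64(47), [59.2, 63.9, 65.5]]
t4 floor [-26.27140364  25.825711  ] 4.5360372954371035
t4 ends [-65.96833889 -64.68183801 -63.41068339] [61.07182431 62.4920702  63.98920527]
```

{"name": "send_rows", "arguments": {"motion": [[0.015,0.07,0,0,0,0.02,-1],[0.03,0.17,0,0,0,0.05,-1],[0.05,0.28,0,0,0,0.087,-1],[0.067,0.39,0,0,0,0.087,-1],[0.08,0.46,0,0,0,0.087,-1],[0.084,0.488,0,0,0,0.087,-1],[0.084,0.488,-0.04,0,0,0.087,-1],[0.084,0.488,-0.1,0,0,0.087,-1],[0.084,0.488,-0.132,0,0,0.087,-1],[0.084,0.488,-0.132,0,0,0.087,-1],[0.084,0.488,-0.132,0,0,0.087,-1]]}}

```text
time_s: 25.2
ee_pos: [520.7, -62.6, 45.3]
ee_rot: [180.0, 0.0, 103.4]
force: [0.3, -0.6, -0.9]
gripper_width: 55.8
gripper_force: 30.0
```

```bash
python3 - <<'E'
from h import *; import pickle
s=env.state(); print(s['time_s'],s['ee_pos'],s['ee_rot'],s['gripper_width'],s['force'])
o=np.array([520,-62.4]);a=np.radians(13.4);R=np.array([[np.cos(a),-np.sin(a)],[np.sin(a),np.cos(a)]])
for n in('wrist','scene'):
    f=cam(n); D=cloud(f); L=(D[...,:2]-o)@R; Z=D[...,2]
    m=(abs(L[...,0])<24)&(abs(L[...,1])<30)&(Z>52)&(Z<72); print(n,m.sum(),np.percentile(L[m][:,1],[2,50,98]) if m.sum()>9 else '')
    if m.sum()>9: print(np.percentile(Z[m],[5,50,95]))
    for lo,hi in((-28,-15),(15,28),(58,68)):
        k=(abs(L[...,0])<50)&(L[...,1]>lo)&(L[...,1]<hi)&(Z>23)&(Z<30); print(lo,k.sum(),np.percentile(L[k][:,1],[5,50,95]).round(1) if k.sum()>5 else '')
E
```

```text
25.2 [520.74158233 -62.56977692  45.25855842] [1.79968390e+02 3.26515413e-02 1.03385545e+02] 55.82918150388415 [ 0.32275886 -0.57669147 -0.87355216]
wrist 4266 [-16.12303501  10.65432206  17.01032753]
[54.66006342 60.83679621 61.95651831]
-28 0 
15 1556 [20.6 22.6 27.5]
58 1799 [58.5 64.3 66.2]
scene 31 [10.17468367 16.00980808 17.28883977]
[53.6201991  60.61507599 64.01779448]
-28 20 [-27.6 -21.6 -19.7]
15 40 [20.1 22.7 27.1]
58 52 [58.5 63.6 66. ]
```

The battery sits within 0.5 mm of the middle of the lane, with about 3.4 mm clear beside it. Lowering now.

{"name": "send_rows", "arguments": {"motion": [[0,0.0005,-0.02,0,0,0,-1],[0,0.0005,-0.04,0,0,0,-1],[0,0.0005,-0.055,0,0,0,-1],[0,0.0005,-0.061,0,0,0,-1],[0,0.0005,-0.064,0,0,0,-1],[0,0.0005,-0.065,0,0,0,-1],[0,0.0005,-0.065,0,0,0,-1]]}}

```text
time_s: 26.18
ee_pos: [520.6, -61.8, 12.7]
ee_rot: [180.0, 0.0, 103.4]
force: [-0.7, 0.4, -1.5]
gripper_width: 56.0
gripper_force: 30.0
```

{"name": "send_rows", "arguments": {"motion": [[0,0,-0.001,0,0,0,-1],[0,0,-0.002,0,0,0,-1],[0,0,-0.002,0,0,0,-1]]}}

```text
time_s: 26.55
ee_pos: [520.6, -61.8, 12.0]
ee_rot: [180.0, 0.0, 103.4]
force: [-1.4, -0.1, 5.6]
gripper_width: 55.6
gripper_force: 30.0
```

{"name": "send_rows", "arguments": {"motion": [[0,0,0,0,0,0,0.4],[0,0,0,0,0,0,0.55],[0,0,0,0,0,0,0.55],[0,0,0,0,0,0,0.55],[0,0,0.02,0,0,0,0.55],[0,0,0.07,0,0,0,0.55],[0,0,0.16,0,0,0,0.55],[0,0,0.28,0,0,0,0.55],[-0.08,-0.12,0.4,0,0,0,0.55],[-0.16,-0.24,0.45,0,0,0,0.55],[-0.2,-0.36,0.45,0,0,0,0.55],[-0.24,-0.48,0.45,0,0,0,0.55],[-0.28,-0.6,0.45,0,0,0,0.55],[-0.32,-0.7,0.45,0,0,0,0.55],[-0.36,-0.8,0.45,0,0,0,0.55],[-0.36,-0.8,0.45,0,0,0,0.55],[-0.36,-0.8,0.45,0,0,0,0.55]]}}

```text
time_s: 28.68
ee_pos: [339.9, -462.5, 236.4]
ee_rot: [180.0, -0.0, 103.3]
force: [-0.4, 0.7, 0.7]
gripper_width: 70.7
gripper_force: 0.0
```

```bash
python3 - <<'E'
from h import *; import pickle
s=env.state(); print(s['time_s'],s['ee_pos'],s['force'])
f=cam('top'); D=cloud(f)
cv2.imwrite('pics/t9.png',cv2.resize(f['pixels'][130:370,100:560,::-1],(800,417),interpolation=cv2.INTER_CUBIC))
o=np.array([520,-62.4]);a=np.radians(13.4);R=np.array([[np.cos(a),-np.sin(a)],[np.sin(a),np.cos(a)]])
L=(D[...,:2]-o)@R; Z=D[...,2]
m=(abs(L[...,0])<50)&(abs(L[...,1])<18.5)&(Z>20)&(Z<40); k=np.c_[L[m],Z[m]]
print(rect(k[:,:2]),np.percentile(k[:,2],[5,50,95]),np.linalg.lstsq(np.c_[k[:,:2],np.ones(len(k))],k[:,2],rcond=None)[0])
E
```

```text
28.675 [ 339.88379188 -462.5177412   236.44829615] [-0.37077455  0.69180016  0.66519756]
(array([-1. , -0.2]), array([34.5, 56. ]), 179.81) [25.19907267 28.73627513 31.62597633] [-5.92949296e-03 -1.24644826e-02  2.85950647e+01]
```

View pics/t9.png

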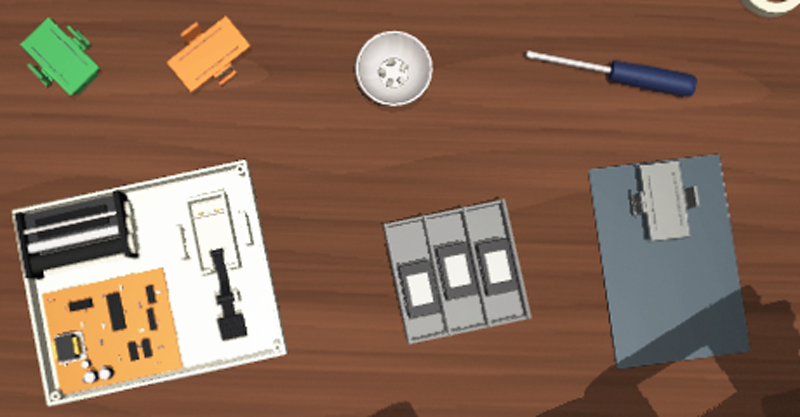

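The final view shows the battery flat in the middle lane at (456,271). The cover is on the mat with its tabs up (665,202), and everything else is undisturbed.

```bash
python3 -c "
from workcell import env
print(env.job_done())"
```

```text
the job is handed in; nothing more can be done
None
```

I handed the job in at about 29 s: the battery lies flat in the tray's middle lane, the cover is on the mat with its tabs up, and the other batteries, screwdriver and dish look undisturbed.

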